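# Find the rattling charging brick and seat it in the repair cradle

### The arm

A 6-joint arm with a two-finger parallel gripper is mounted at the origin on the work surface. World frame = base frame: x ahead of the robot, y to its left, z up, the work surface at z = 0. Lengths are in m, angles in rad, forces in N, time in s.
With the tool pointing down it reaches from about 0.325 to 0.925 m from the base axis. Payload 3.1 kg.
Tool frame: the origin (TCP) lies midway between the tips of the shut fingers; the grasp point (between the pads) lies 19 mm behind it; z points along the fingers, y is the line along which they close (so a half turn about z gives the same grasp; the last joint's range is limited). The gripper opens to 85 mm and grips with 20 to 120 N. Pads are 22 mm wide; open, the fingers measure 114 mm over their backs; the gripper's body (76 mm by 85 mm) begins 54 mm behind the grasp point. The pads swing forward as they close: fully open they stand 13 mm farther back than shut.
Start: joints at [1.221, 0.217, 1.613, -0, 1.311, -0.112], TCP at [0.147, 0.607, 0.231] pointing down, gripper open.
Joint ranges: [-2.75, 2.75], [-0.78, 2.1], [0.31, 2.55], [-1.13, 4.27], [0.13, 2.63], [-2.58, 2.58]. Speed limits (rad/s): [2.79, 2.79, 3.14, 3.14, 3.14, 3.14].

### API

Orientations are given as [roll, pitch, yaw] about the fixed x, y, z axes, in that order (R = Rz(yaw) Ry(pitch) Rx(roll)).
In Python, from station import r gives the robot as it stands.
- The arm moves only by the tool apply_moves, never from a script. Its argument "series" is a list that holds one entry, the list of rows, each a list of 6 numbers: the shift along the tool's x, y, z in m, then the turn, a rotation vector about the tool's x, y, z in units of 6 degrees (1.0 is 6 degrees). In form: [[[dx, dy, dz, ax, ay, az], ...]]. A call has 1 to 8 rows; each row shifts and turns the commanded pose from where the row before left it, along the tool's axes as they then stand; what a row does not reach is not made up. A row lasts 1/8 s, in which the tool goes at most 62.5 mm and 10.7 degrees, less where a joint would pass 70% of its speed; a pose out of reach is approached as far as the arm can. A call with a gripper value outside its range is refused whole. "gripper" is the opening, from 0 (shut) to 1 (fully open), set as the call begins (left out, the last holds). The fingers move at their own pace and stop on an object; "squeeze" is the grip in N (left out, the last holds). Time passes only in rows, so rows that do not move let the fingers close. It gives the time, the measured TCP pose, the force and the opening at its end, in the units of the state.
- r.state(): the state, without advancing time (a new reading comes with each control period).
- r.grab_frame(name): name is "scene" or "top" or "wrist"; returns the picture (480x640x3 uint8, red, green, blue); there is no depth.
- r.calibration(name): a dict with "camera_matrix" (3x3 intrinsics, pixels), "R" (3x3) and "t" (3): a world point X has camera coordinates R X + t; the wrist camera has in their place "T_tool_cam" (4x4, takes a point from camera to tool coordinates, whose origin is the TCP and whose axes are the flange's). Camera axes: x right, y down, z forward; pixel columns grow to the right and rows downward; lengths in m; the calibration is good to about 2 mm. A picture is of the moment at which its call begins: read the wrist's pose just before it. calibration takes no time and is no camera call.
- r.finish_job(): hands the job in, once; it reports no verdict.
The state is a dict: "time": time; "q": joint angles; "dq": joint speeds; "joint_torque": joint torques, N m; "ee_pos": TCP position; "tcp_rot": TCP orientation; "contact_force": force on the tool from outside, world axes, zero at the start; "moment": the same for the moment, N m; "grip_width": finger opening in m.
Only numpy, scipy, OpenCV 4.12 (cv2) and the standard library are available. Lean on these libraries where they do the work, as an engineer would, in place of code of your own. Each camera call takes 0.05 s, during which the arm holds its last target. There are 200 camera calls.

### The job

One of the three identical black charging bricks has a piece broken loose inside: pick them up and shake them gently to feel which one knocks. Push that one, blades up, down into the sprung pocket of the grey repair cradle until it sits fully home, and have the other two standing upright on the ledge where they were. Be gentle: do not fling the bricks, knock them over or ram them into the cradle, and leave the phone, the red case and the bowl alone.

Things in the scene. Friction and masses are not known exactly. Their poses are not given: they have to be found in the camera images.
- brick_1: one of three identical closed black plastic charging bricks: flat-sided block 56 by 56 by 75 mm high, about 0.36 kg, standing upright on the ledge; two brass plug blades 15 mm high stick up from the middle of its top (to 90 mm). Origin: centre of its underside, x and y square to its sides, z up. Just one of the three, which may be any, holds a broken-off metal piece; looks and weight do not tell
- brick_2: charging brick, same size, looks, origin and axes as brick_1; may be loose or sound. The broken-off piece (about 140 g, called slug in the rules, a smooth slippery cylinder) is free to slide and knock about 24 mm along x and along y on the inner floor, and stays where it slid to when the brick is level
- brick_3: charging brick, same size, looks, origin and axes as brick_1; may be loose or sound. A loose one shaken sideways or tipped 15 degrees to and fro knocks at the inner walls, and its piece may then rest at either side, so the held weight shifts (0.03 N m at the wrist between opposite sides); a sound one shifts nothing
- cradle: grey plastic repair cradle screwed to the ledge, 95 (x) by 79 (y) mm, 36 mm high, with one pocket open at the top for a brick standing upright, blades up, turned any quarter turn. Origin on the ledge under the pocket's middle; x points to the sprung leaf, z up. Pocket floor 6 mm above the ledge, walls 30 mm high, 59 mm apart in y, -x wall at x = -29.5 mm, with a 4 mm 45 degree lead-in
- leaf (a joint): how far (m) the sloping sprung steel leaf at the pocket's +x end is pushed back towards +x: 0 with the pocket empty, about 0.004 with a brick home. Unpushed it stands at x = +30 mm at the rim and +22 mm at the floor of the pocket. A brick let in over the cradle's origin pushes it back as it goes down, which takes a push of 5 to 10 N on top of its weight; its weight alone does not seat it
- pocket (a point): point on the pocket floor, 6 mm above the ledge, where the middle of a seated brick's underside comes to lie: 1.5 mm from the cradle's origin towards -x, as the leaf wedges the brick against the -x wall. Axes as the cradle's
- flip_phone: old silver flip phone, shut, 98 x 50 x 23 mm, lying on the ledge; bystander. Origin: centre of its underside
- red_case: red rubber phone case lying open side up, 150 x 76 x 10 mm; bystander. Origin: centre of its underside
- bowl: round blue aluminium parts bowl, 100 mm across, 26 mm high; bystander. Origin: centre of its underside

How it is judged:
By the outcome, as a careful person would: the job done as asked, in the order asked, and still so for the second after the job is handed in, with the robot touching nothing.
It also fails if it takes over 72 s, if anything falls off the work surface, if the arm or the gripper's body presses on something with over 40 N, if the wrist force passes 120 N, or if a joint passes its speed limit or range.

## Working session

There is one attempt and no reset: what is moved stays moved. The work goes in short steps, Python scripts to look and compute and a tool call to move; the robot and the scene stay as the last step left them, time stands still between calls to the robot, and variables do not carry over. Pictures are saved under pics/ and viewed, on a budget of 10 in all, crops included, one or two more only if the job needs it, and the job is handed in when it is done.

Besides the shell and the picture viewer there is one more tool, called after ">>>" by a JSON object that holds its "method" and its "body". apply_moves: Moves the arm, as the interface text tells. Its arguments: {"type":"object","properties":{"series":{"type":"array","items":{"type":"array","items":{"type":"array","items":{"type":"number"}}}},"gripper":{"type":"number"},"squeeze":{"type":"number"}},"required":["series"]}

```bash
mkdir -p pics; ls; python3 - <<'E'
from station import r
import cv2,numpy as np
np.set_printoptions(precision=4,suppress=True)
print(r.state())
for n in("scene","top","wrist"):
    im=r.grab_frame(n); cv2.imwrite(f"pics/{n}0.png",im[:,:,::-1]); print(n,r.calibration(n))
E
```

```text
pics
{'time': 0.0, 'q': array([ 1.2208,  0.2178,  1.6149, -0.    ,  1.3113, -0.1122]), 'dq': array([ 0.0007,  0.0006, -0.0002, -0.0002, -0.0005, -0.0011]), 'joint_torque': array([ -0.0003, -39.6846, -30.3853,  -0.0002,   0.0097,  -0.    ]), 'ee_pos': array([0.1469, 0.6067, 0.23  ]), 'tcp_rot': array([-3.1392, -0.0003,  2.9038]), 'contact_force': array([0.2804, 0.0499, 0.8778]), 'moment': array([ 0.0171, -0.0396,  0.0697]), 'grip_width': 0.08576220622297581}
scene {'camera_matrix': array([[477.6319,   0.    , 307.9931],
       [  0.    , 477.6319, 242.5631],
       [  0.    ,   0.    ,   1.    ]]), 'R': array([[-0.855 ,  0.5185,  0.0156],
       [ 0.3674,  0.6265, -0.6874],
       [-0.3661, -0.582 , -0.7261]]), 't': array([ 0.4092, -0.1741,  1.2893])}
top {'camera_matrix': array([[516.4081,   0.    , 322.141 ],
       [  0.    , 516.4081, 236.3337],
       [  0.    ,   0.    ,   1.    ]]), 'R': array([[ 0.0076, -0.9997, -0.0213],
       [-0.9812, -0.0033, -0.193 ],
       [ 0.1929,  0.0223, -0.981 ]]), 't': array([0.0345, 0.5383, 0.9279])}
wrist {'camera_matrix': array([[403.181,   0.   , 322.412],
       [  0.   , 403.181, 235.288],
       [  0.   ,   0.   ,   1.   ]]), 'T_tool_cam': array([[-0.0016, -0.9531, -0.3028,  0.0777],
       [ 1.    , -0.0012, -0.0016, -0.0007],
       [ 0.0012, -0.3028,  0.9531, -0.1433],
       [ 0.    ,  0.    ,  0.    ,  1.    ]])}
```

View pics/top0.png

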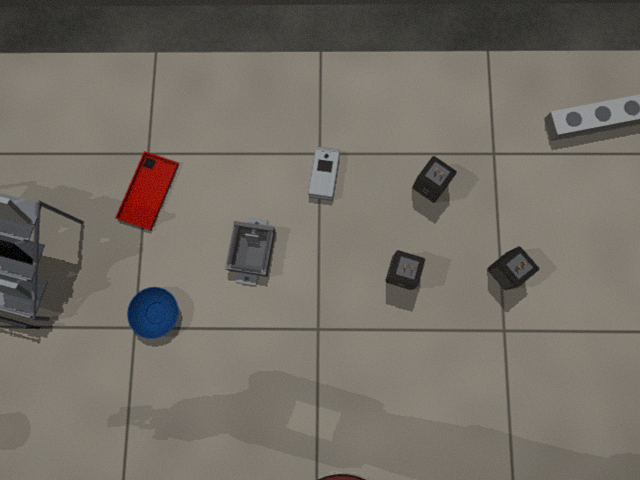

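View pics/scene0.png

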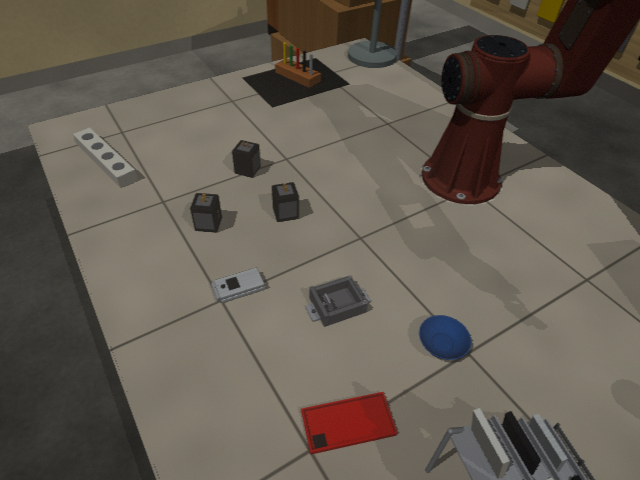

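The top view shows three bricks at about (435,179), (406,270) and (513,268), and the cradle at (250,250), with the leaf perhaps at its upper (+x) end. Next I'll enlarge this and cast rays.

```bash
cat > h.py <<'E'
import numpy as np,cv2
from scipy.spatial.transform import Rotation as Ro
from station import r
np.set_printoptions(precision=4,suppress=True)
def cam(name,st=None):
    c=r.calibration(name);K=c["camera_matrix"]
    if "R" in c: return K,np.array(c["R"]),np.array(c["t"])
    T=np.eye(4);T[:3,:3]=Ro.from_euler('xyz',st["tcp_rot"]).as_matrix();T[:3,3]=st["ee_pos"]
    W=np.linalg.inv(T@c["T_tool_cam"]);return K,W[:3,:3],W[:3,3]
def ray(C,uv,z):
    K,R,t=C;uv=np.atleast_2d(uv).astype(float)
    d=np.c_[uv,np.ones(len(uv))]@np.linalg.inv(K).T@R;o=-R.T@t
    return o+d*((z-o[2])/d[:,2])[:,None]
def proj(C,X):
    K,R,t=C;p=(np.atleast_2d(X)@R.T+t)@K.T;return p[:,:2]/p[:,2:]
E
python3 - <<'E'
from h import *
im=cv2.imread("pics/top0.png");C=cam("top")
hsv=cv2.cvtColor(im,cv2.COLOR_BGR2HSV)
a=cv2.resize(im[210:295,215:285],None,fx=6,fy=6,interpolation=cv2.INTER_CUBIC)
b=cv2.resize(im[150:235,405:465],None,fx=6,fy=6,interpolation=cv2.INTER_CUBIC)
cv2.imwrite("pics/crop.png",np.hstack([a,b]))
# grey label on top face
for (u,v) in((437,176),(407,267),(517,266)):
    p=im[v-32:v+32,u-32:u+32]; g=cv2.cvtColor(p,cv2.COLOR_BGR2GRAY)
    m=((g<48)).astype(np.uint8)
    print(u,v,np.percentile(g,[2,10,30,50]))
    # lower-bounded label: lighter than black, enclosed
    n,l,s,c=cv2.connectedComponentsWithStats(((g>=60)&(g<130)).astype(np.uint8))
    for i in range(1,n):
        if s[i,4]>80:
            cnt=cv2.findContours((l==i).astype(np.uint8),0,2)[0][0];rc=cv2.minAreaRect(cnt)
            w=ray(C,np.array(c[i])+[u-32,v-32],.075)[0]
            bx=ray(C,cv2.boxPoints(rc)+[u-32,v-32],.075)[:,:2]
            e=np.diff(np.r_[bx,bx[:1]],axis=0)
            print(s[i],w,np.linalg.norm(e,axis=1),np.degrees(np.arctan2(e[:,1],e[:,0])))
E
```

```text
437 176 [ 26.  34.  82. 112.]
[   0    0   64   64 2539] [ 0.6481 -0.1846  0.075 ] [0.12   0.1242 0.1171 0.1245] [-90.0402 177.3307  90.1216  -1.3346]
[ 20  18  25  24 314] [ 0.656  -0.1798  0.075 ] [0.0344 0.0349 0.0343 0.0347] [ -34.9248 -127.1239  144.7791   53.1456]
407 267 [ 31.  39.  86. 117.]
[   0    0   64   64 2872] [ 0.4804 -0.1195  0.075 ] [0.1162 0.116  0.1134 0.1162] [-89.809  177.9651  90.3418  -0.6959]
[ 21  22  23  22 360] [ 0.4762 -0.1186  0.075 ] [0.0347 0.0356 0.0346 0.0354] [ -17.9709 -107.2301  161.6492   72.9342]
517 266 [ 26.  35.  79. 115.]
[   0    0   64   64 2285] [ 0.4825 -0.3174  0.075 ] [0.1151 0.1158 0.1125 0.116 ] [-89.8115 175.6506  90.3395  -3.0277]
[ 21  20  27  25 337] [ 0.4808 -0.3221  0.075 ] [0.0352 0.0354 0.035  0.0352] [ -49.6944 -141.563   130.0747   38.7887]
```

View pics/crop.png

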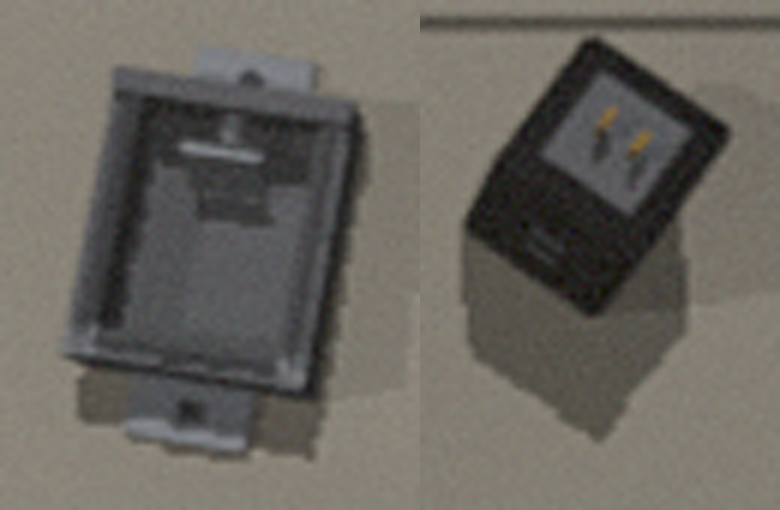

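The leaf is at the upper end of the picture, so cradle yaw is about -10 deg. The brick labels measure 34.5 mm square, which is consistent for all three. I'll move above the cradle for a close look on the way.

>>> {"method": "apply_moves", "body": {"series": [[[-0.039,-0.028,-0.002,0,0,-0.05],[-0.039,-0.028,-0.002,0,0,-0.05],[-0.039,-0.028,-0.002,0,0,-0.05],[-0.039,-0.028,-0.002,0,0,-0.05],[-0.039,-0.028,-0.002,0,0,-0.05],[-0.039,-0.028,-0.002,0,0,-0.05]]], "gripper": 1}}

```text
time: 0.9
ee_pos: [0.3385, 0.3901, 0.2431]
tcp_rot: [-3.141, -0.0, 2.936]
contact_force: [-0.0, 0.7, -0.3]
grip_width: 0.0853
```

>>> {"method": "apply_moves", "body": {"series": [[[-0.039,-0.028,-0.002,0,0,-0.05],[-0.039,-0.028,-0.002,0,0,-0.05],[-0.039,-0.028,-0.002,0,0,-0.05],[-0.039,-0.028,-0.002,0,0,-0.05],[-0.039,-0.028,-0.002,0,0,-0.05],[-0.02,-0.015,-0.001,0,0,-0.05],[0,0,0,0,0,0]]]}}

```text
time: 1.78
ee_pos: [0.5197, 0.1965, 0.254]
tcp_rot: [-3.141, -0.0, 2.964]
contact_force: [-0.2, 1.0, -0.4]
grip_width: 0.0851
```

```bash
python3 - <<'E'
from h import *
s=r.state();im=r.grab_frame("wrist")[:,:,::-1].copy();cv2.imwrite("pics/w1.png",im)
np.save("w1.npy",np.r_[s["ee_pos"],s["tcp_rot"]]);print(s["time"],s["ee_pos"],s["tcp_rot"],s["q"])
E
```

```text
1.775 [0.5197 0.1965 0.254 ] [-3.1413 -0.0005  2.9636] [ 0.2352  0.0514  1.7549 -0.      1.3358 -1.1575]
```

View pics/w1.png

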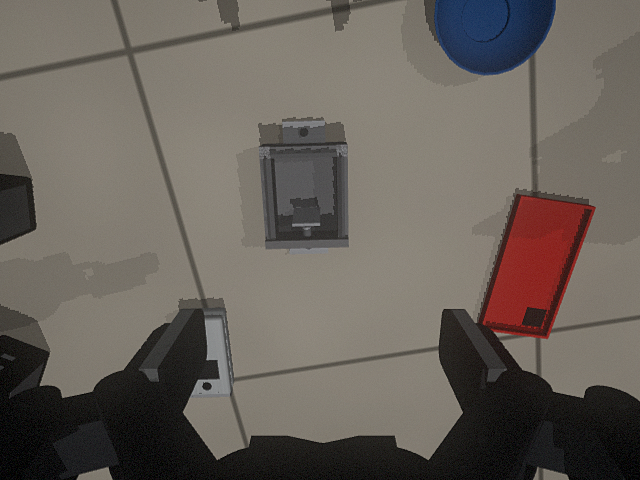

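The wrist view shows the cradle at (305,195): rim corners at about (260,145), (347,143), (349,247), (265,248), with the leaf at the bottom (far, +x) end. I'll enlarge it for exact edges.

```bash
python3 - <<'E'
from h import *
im=cv2.imread("pics/w1.png")
cv2.imwrite("pics/w1c.png",cv2.resize(im[115:260,240:370],None,fx=4.1,fy=4.1,interpolation=cv2.INTER_CUBIC))
g=cv2.cvtColor(im,cv2.COLOR_BGR2GRAY)
for v in (165,180,195,235): print(v,g[v,255:356])
for u in (290,305,320): print(u,g[118:256,u])
E
```

```text
165 [123 119 121 121 123  83  81  80  74  61  65  83  80  82  84  79  49  43
  50  55  95  92  92  89  92  88  90  89  87  89  89  90  89  90  90  90
  90  86  90  84  91  92  87  90  89  90  87  87  88  88  90  91  88  87
  91  90  93  86  80  82  83  80  78  82  83  84  81  83  82  81  81  79
  80  85  82  83  85  83  81  53  60  47  68  65  61  66  69  80  79  84
  93  88  91 135 132 133 130 128 129 127 131]
180 [118 121 120 119 120 121  85  89  88  71  59  64  79  79  79  75  81  56
  43  51  59  96  86  90  89  89  88  89  89  90  86  87  88  87  89  85
  90  89  87  88  91  88  91  88  90  88  89  90  92  86  88  88  90  89
  91  88  92  90  83  78  80  84  81  81  77  82  84  81  78  82  80  84
  84  85  82  82  83  78  81  46  54  45  68  66  66  65  73  79  80  89
  94  89  93 133 130 129 130 129 129 130 127]
195 [120 116 121 120 122 118 120  96  89  91  74  63  65  76  78  79  82  81
  53  46  48  68  92  89  89  90  90  88  90  91  86  89  90  86  91  86
  93  89  90  87  91  86  91  92  92  85  92  89  88  88  88  90  85  86
  92  89  91  92  91  84  82  83  84  83  80  8
[... 1554 characters left out ...]
 110 138 127
  60  77 119 113  74  75  76  78  75  79  54  43  46  55  78  93  91  93
  93  94  91  93 111 135 130 127 131 129 134 129]
320 [ 87  81  92 132 129 126 127 121  81  84  84  84  82  86  84  83  81  86
  87  78  82  84  79  84  68  49  45  52  94  93  86  59  61  56  67  76
  74  76  74  81  81  80  80  83  81  75  85  84  88  80  85  79  82  81
  79  81  85  80  84  83  81  82  82  77  86  85  80  81  84  77  84  84
  81  81  85  82  82  80  79  80  85  81  84  82  81  86  82  86  85  68
  75  81  81  81  80  86  78  53  59  52  58  55  55  52  56  67  67  64
  51  52  57  55  52  45  46  50  52  48  43  48  48  64  98  93  94  93
  92  92  92  99 136 133 127 131 129 124 131 132]
```

View pics/w1c.png

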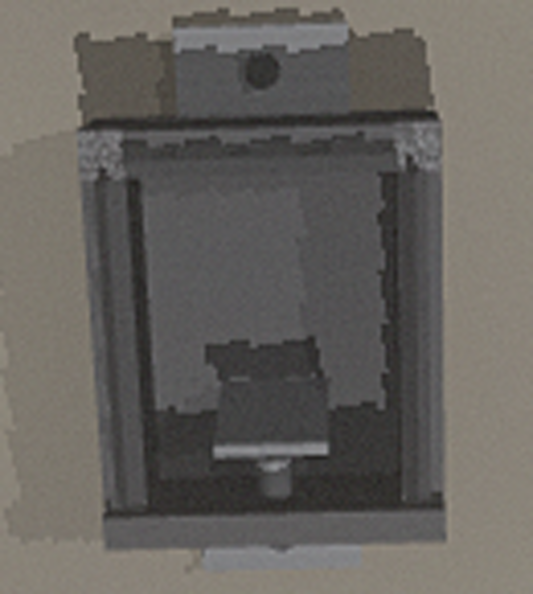

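```bash
python3 - <<'E'
from h import *
p=np.load("w1.npy");C=cam("wrist",dict(ee_pos=p[:3],tcp_rot=p[3:]))
L=ray(C,[[259.5,165],[260.5,180],[261.7,195],[264.6,235]],.036);R=ray(C,[[347.5,165],[347.5,180],[347.6,195],[347.6,235]],.036)
a=[np.degrees(np.arctan2(*(q[0]-q[-1])[[1,0]])) for q in(L,R)];print(a)
f=lambda q:np.polyfit(q[:,0],q[:,1],1)
m=(f(L)+f(R))/2;yaw=np.arctan(m[0]);print("yaw",np.degrees(yaw),"width",(np.polyval(f(L),.5)-np.polyval(f(R),.5))*np.cos(yaw))
ux=np.array([np.cos(yaw),np.sin(yaw)])
o=ray(C,[[305,145.6]],.036)[0,:2];c1=ray(C,[[300,148.7]],.036)[0,:2];c0=ray(C,[[300,153.8]],.032)[0,:2];e=ray(C,[[305,250.5]],.036)[0,:2]
s=[q@ux for q in(o,c1,c0,e)];print("len",s[3]-s[0],"chamfer",s[1]-s[0],s[2]-s[0])
for k in (s[1]+.0335,s[2]+.0295,s[0]+.0355):
    # point on midline with along coordinate k
    x=(k-m[1]*np.sin(yaw))/(np.cos(yaw)+m[0]*np.sin(yaw));print("origin",x,np.polyval(m,x))
T=cam("top")
q=ray(T,np.array([[115,68],[358,98],[312,396],[65,358]])/6+[215,210],.036)[:,:2];print("top outer corners",q,q.mean(0), np.degrees(np.arctan2(*(q[0]-q[3])[::-1])),np.degrees(np.arctan2(*(q[1]-q[2])[::-1])))
print("top edges len",np.linalg.norm(np.diff(np.r_[q,q[:1]],axis=0),axis=1))
E
```

```text
[np.float64(171.20375720730362), np.float64(170.8663926795515)]
yaw -8.94832728071078 width -0.07833414911847209
len 0.09774531325062086 chamfer 0.0025693432081798084 0.007418381411833874
origin 0.5070770626814176 0.18082949529450199
origin 0.5079157672587139 0.1806974327968483
origin 0.5065146489376098 0.18091805301283642
top outer corners [[0.5707 0.2097]
 [0.5609 0.1302]
 [0.4639 0.1424]
 [0.4757 0.2218]] [0.5178 0.176 ] -7.307829322413811 -7.1711298581561005
top edges len [0.08   0.0977 0.0803 0.0957]
```

```bash
cat >> h.py <<'E'
def go(x,y,z,yaw):
    s=r.state();R=Ro.from_euler('xyz',s["tcp_rot"]).as_matrix()
    d=R.T@(np.array([x,y,z])-s["ee_pos"]);Rt=Ro.from_euler('xyz',[np.pi,0,np.radians(yaw)]).as_matrix()
    print("t",s["time"],"d",d,"rot/6deg",np.degrees(Ro.from_matrix(R.T@Rt).as_rotvec())/6)
E
python3 -c "
from h import *
go(.476,-.119,.2,162.4)"
```

```text
t 1.825 d [-0.0136 -0.3191  0.0538] rot/6deg [-0.0003 -0.0124  1.2458]
```

>>> {"method": "apply_moves", "body": {"series": [[[-0.0015,-0.04,0.007,0,0,0.15],[-0.0015,-0.04,0.007,0,0,0.15],[-0.0015,-0.04,0.007,0,0,0.15],[-0.0015,-0.04,0.007,0,0,0.15],[-0.0015,-0.04,0.007,0,0,0.15],[-0.0015,-0.04,0.007,0,0,0.15],[-0.0015,-0.04,0.007,0,0,0.15],[-0.003,-0.039,0.005,0,0,0.2]]]}}

```text
time: 2.82
ee_pos: [0.4585, -0.1152, 0.1998]
tcp_rot: [3.141, -0.001, 2.837]
contact_force: [-0.7, 1.1, 0.7]
grip_width: 0.0853
```

>>> {"method": "apply_moves", "body": {"series": [[[0,0,0,0,0,0],[0,0,0,0,0,0]]]}}

```text
time: 3.08
ee_pos: [0.4593, -0.1144, 0.2002]
tcp_rot: [3.141, -0.0, 2.837]
contact_force: [-0.5, 0.4, -0.6]
grip_width: 0.0853
```

```bash
cat >> h.py <<'E'
def label(tag):
    s=r.state();im=r.grab_frame("wrist")[:,:,::-1].copy();cv2.imwrite(f"pics/{tag}.png",im);C=cam("wrist",s)
    g=cv2.cvtColor(im,cv2.COLOR_BGR2GRAY)
    n,l,st,c=cv2.connectedComponentsWithStats(((g>=60)&(g<130)).astype(np.uint8),connectivity=4)
    for i in range(1,n):
        if 300<st[i,4]<12000:
            cnt=max(cv2.findContours((l==i).astype(np.uint8),0,2)[0],key=cv2.contourArea);rc=cv2.minAreaRect(cnt)
            bx=ray(C,cv2.boxPoints(rc),.075)[:,:2];e=np.diff(np.r_[bx,bx[:1]],axis=0);ln=np.linalg.norm(e,axis=1)
            if abs(ln-.0345).max()<.006: print(rc[0],bx.mean(0),ln,np.degrees(np.arctan2(e[:,1],e[:,0]))%90)
E
python3 -c "
from h import *
s=r.state();print(s['ee_pos'],s['tcp_rot'],s['moment'],s['contact_force'])
label('w2')"
```

```text
[ 0.4593 -0.1144  0.2002] [ 3.1407 -0.0004  2.8366] [ 0.0103  0.0109 -0.0064] [-0.4753  0.4492 -0.6235]
(325.0, 247.0) [ 0.4754 -0.1187] [0.0332 0.0344 0.0345 0.0344] [72.4341 73.5729 72.436  71.5097]
(68.38514709472656, 329.4392395019531) [ 0.4798 -0.3231] [0.0342 0.0341 0.0349 0.0351] [38.2766 38.8721 39.9207 37.7707]
```

Both views agree within 1 mm. I'll descend and grip brick B.

>>> {"method": "apply_moves", "body": {"series": [[[-0.006,0,0.025,0,0,0],[-0.006,0,0.025,0,0,0],[-0.005,0.001,0.025,0,0,0],[0,0,0.025,0,0,0],[0,0,0.025,0,0,0],[0,0,0.025,0,0,0],[0,0,0.017,0,0,0],[0,0,0,0,0,0]]]}}

```text
time: 4.12
ee_pos: [0.4749, -0.1185, 0.0321]
tcp_rot: [3.141, -0.003, 2.837]
contact_force: [-0.8, 0.1, -0.9]
grip_width: 0.0853
```

>>> {"method": "apply_moves", "body": {"series": [[[0,0,0,0,0,0],[0,0,0,0,0,0],[0,0,0,0,0,0],[0,0,0,0,0,0]]], "gripper": 0.5, "squeeze": 50}}

```text
time: 4.62
ee_pos: [0.4775, -0.1201, 0.0348]
tcp_rot: [3.141, 0.003, 2.835]
contact_force: [1.3, 2.2, 5.9]
grip_width: 0.0551
```

>>> {"method": "apply_moves", "body": {"series": [[[0,0,0,0,0,0],[0,0,-0.008,0,0,0],[0,0,-0.018,0,0,0],[0,0,-0.02,0,0,0],[0,0,-0.014,0,0,0],[0,0,0,0,0,0],[0,0,0,0,0,0]]]}}

```text
time: 5.5
ee_pos: [0.475, -0.1196, 0.0925]
tcp_rot: [3.142, -0.002, 2.836]
contact_force: [-1.1, -0.5, -4.8]
grip_width: 0.0556
```

```bash
cat >> h.py <<'E'
def mom():
    s=r.state();R=Ro.from_euler('xyz',s["tcp_rot"]).as_matrix()
    print(s["time"],"pos",s["ee_pos"],"rot",s["tcp_rot"],"M tool",R.T@s["moment"],"F tool",R.T@s["contact_force"],"q6..",s["joint_torque"][3:],s["grip_width"])
E
python3 -c "
from h import *
mom()"
```

```text
5.5 pos [ 0.475  -0.1196  0.0925] rot [ 3.1415 -0.0018  2.8357] M tool [-0.0085  0.0049  0.0059] F tool [ 0.8609 -0.795   4.8127] q6.. [-0.0036 -0.024   0.    ] 0.05558197658753531
```

>>> {"method": "apply_moves", "body": {"series": [[[0,0,0,0.85,0,0],[0,0,0,0.85,0,0],[0,0,0,0.85,0,0],[0,0,0,0,0,0],[0,0,0,-0.85,0,0],[0,0,0,-0.85,0,0],[0,0,0,-0.85,0,0],[0,0,0,0,0,0]]]}}

```text
time: 6.5
ee_pos: [0.4752, -0.1215, 0.0931]
tcp_rot: [-3.142, -0.0, 2.832]
contact_force: [-0.1, 0.1, -3.5]
grip_width: 0.0559
```

```bash
cat >> h.py <<'E'
def avg(n=8):
    M=[];F=[]
    for i in range(n):
        r.grab_frame("wrist");s=r.state();R=Ro.from_euler('xyz',s["tcp_rot"]).as_matrix()
        M.append(R.T@s["moment"]);F.append(R.T@s["contact_force"])
    print("t",s["time"],"M",np.mean(M,0),"+-",np.std(M,0)/n**.5,"F",np.mean(F,0),s["tcp_rot"],s["ee_pos"])
E
python3 -c "
from h import *
avg()"
```

```text
t 6.9 M [-0.0017  0.011  -0.0058] +- [0.0116 0.0121 0.0084] F [-0.0212 -0.1579  3.6522] [-3.1414 -0.0002  2.8368] [ 0.476  -0.1193  0.0932]
```

>>> {"method": "apply_moves", "body": {"series": [[[0,0,0,-0.85,0,0],[0,0,0,-0.85,0,0],[0,0,0,-0.85,0,0],[0,0,0,0,0,0],[0,0,0,0.85,0,0],[0,0,0,0.85,0,0],[0,0,0,0.85,0,0],[0,0,0,0,0,0]]]}}

```text
time: 7.9
ee_pos: [0.4764, -0.1179, 0.0935]
tcp_rot: [-3.142, 0.0, 2.84]
contact_force: [1.0, -0.7, -3.6]
grip_width: 0.0555
```

```bash
python3 -c "
from h import *
avg()"
```

```text
t 8.3 M [-0.0028 -0.0137  0.0139] +- [0.0081 0.0127 0.0094] F [0.1006 0.2573 3.6435] [ 3.1414 -0.0002  2.8346] [ 0.4757 -0.1203  0.0932]
```

Force-sensor noise (about 0.03) is comparable with the signal, so I'll repeat about tool y and also read the joint torques, which look quieter.

```bash
cat >> h.py <<'E'
def tq(n=5):
    Q=[];M=[]
    for i in range(n):
        r.grab_frame("wrist");s=r.state();R=Ro.from_euler('xyz',s["tcp_rot"]).as_matrix();Q.append(s["joint_torque"]);M.append(R.T@s["moment"])
    print("t",s["time"],"tau",np.mean(Q,0),"std",np.std(Q,0),"M",np.mean(M,0),"q",s["q"])
E
python3 -c "
from h import *
tq()"
```

```text
t 8.55 tau [ -0.0034 -31.7482 -27.1882   0.0008   0.0124  -0.0007] std [0.0243 0.0047 0.002  0.002  0.0005 0.0003] M [ 0.0143 -0.0131 -0.0089] q [-0.3902  0.1019  2.03    0.0001  1.0097 -1.6548]
```

>>> {"method": "apply_moves", "body": {"series": [[[0,0,0,0,0.85,0],[0,0,0,0,0.85,0],[0,0,0,0,0.85,0],[0,0,0,0,0,0],[0,0,0,0,-0.85,0],[0,0,0,0,-0.85,0],[0,0,0,0,-0.85,0],[0,0,0,0,0,0]]]}}

```text
time: 9.55
ee_pos: [0.4735, -0.1188, 0.0929]
tcp_rot: [3.141, -0.002, 2.836]
contact_force: [0.4, -0.2, -4.1]
grip_width: 0.0553
```

```bash
python3 -c "
from h import *
tq(8)"
```

```text
t 9.95 tau [  0.0418 -31.9045 -26.8658   0.0001   0.0448  -0.0004] std [0.0288 0.0242 0.2783 0.0023 0.0251 0.0013] M [-0.0096 -0.0227  0.0153] q [-0.3898  0.103   2.0288 -0.0001  1.01   -1.6547]
```

>>> {"method": "apply_moves", "body": {"series": [[[0,0,0,0,-0.85,0],[0,0,0,0,-0.85,0],[0,0,0,0,-0.85,0],[0,0,0,0,0,0],[0,0,0,0,0.85,0],[0,0,0,0,0.85,0],[0,0,0,0,0.85,0],[0,0,0,0,0,0]]]}}

```text
time: 10.95
ee_pos: [0.4787, -0.121, 0.0941]
tcp_rot: [-3.141, 0.002, 2.836]
contact_force: [0.7, 0.8, -3.3]
grip_width: 0.0552
```

```bash
python3 -c "
from h import *
tq(8)"
```

```text
t 11.35 tau [ -0.0402 -31.6408 -27.5715  -0.0028  -0.0241   0.0009] std [0.0279 0.0446 0.3126 0.003  0.0274 0.0018] M [ 0.0062 -0.0087  0.0186] q [-0.3898  0.1009  2.0313 -0.      1.0095 -1.6548]
```

```bash
python3 -c "
from h import *
tq(4)"
```

```text
t 11.55 tau [  0.0034 -31.6875 -27.1451  -0.001    0.0133  -0.    ] std [0.0009 0.0281 0.0039 0.0001 0.0005 0.    ] M [ 0.0177 -0.002  -0.0059] q [-0.3898  0.1013  2.0304  0.      1.0096 -1.6547]
```

>>> {"method": "apply_moves", "body": {"series": [[[0,0,0,0,0.85,0],[0,0,0,0,0.85,0],[0,0,0,0,0.85,0],[0,0,0,0,0,0],[0,0,0,0,-0.85,0],[0,0,0,0,-0.85,0],[0,0,0,0,-0.85,0],[0,0,0,0,0,0]]]}}

```text
time: 12.55
ee_pos: [0.4736, -0.1188, 0.093]
tcp_rot: [3.141, -0.002, 2.836]
contact_force: [0.5, 0.0, -4.4]
grip_width: 0.0555
```

>>> {"method": "apply_moves", "body": {"series": [[[0,0,0,0,0,0],[0,0,0,0,0,0],[0,0,0,0,0,0]]]}}

```text
time: 12.92
ee_pos: [0.4764, -0.1201, 0.0933]
tcp_rot: [-3.142, -0.0, 2.836]
contact_force: [0.7, -0.8, -3.8]
grip_width: 0.0555
```

```bash
python3 -c "
from h import *
tq(4)"
```

```text
t 13.125 tau [ -0.002  -31.8162 -27.2362  -0.0015   0.0109   0.0001] std [0.0024 0.0332 0.0048 0.0001 0.0008 0.    ] M [ 0.0207 -0.031  -0.028 ] q [-0.3898  0.1025  2.0295 -0.      1.0098 -1.6547]
```

The settled J5 torque stays at 0.011 to 0.013 N·m after both tips, so this brick is sound. I'll put it back.

>>> {"method": "apply_moves", "body": {"series": [[[0,0,0.012,0,0,0],[0,0,0.018,0,0,0],[0,0,0.015,0,0,0],[0,0,0.008,0,0,0],[0,0,0.004,0,0,0],[0,0,0.002,0,0,0],[0,0,0,0,0,0]]]}}

```text
time: 14.0
ee_pos: [0.4767, -0.1201, 0.0349]
tcp_rot: [-3.141, 0.002, 2.836]
contact_force: [-0.0, -0.0, -3.6]
grip_width: 0.0556
```

>>> {"method": "apply_moves", "body": {"series": [[[0,0,0.001,0,0,0],[0,0,0,0,0,0]]]}}

```text
time: 14.25
ee_pos: [0.4767, -0.1202, 0.0348]
tcp_rot: [-3.141, 0.001, 2.836]
contact_force: [-3.5, 2.3, 5.5]
grip_width: 0.0556
```

>>> {"method": "apply_moves", "body": {"series": [[[0,0,0,0,0,0],[0,0,0,0,0,0],[0,0,-0.02,0,0,0],[0,0,-0.035,0,0,0],[0,0,-0.035,0,0,0],[0,0,-0.03,0,0,0]]], "gripper": 1}}

```text
time: 15.0
ee_pos: [0.4765, -0.1201, 0.1549]
tcp_rot: [-3.141, 0.002, 2.836]
contact_force: [1.1, -0.3, 1.2]
grip_width: 0.0854
```

```bash
python3 -c "
from h import *
go(.656,-.18,.17,144)"
```

```text
t 15.0 d [-0.1893 -0.0031 -0.0148] rot/6deg [0.0013 0.0175 3.0792]
```

>>> {"method": "apply_moves", "body": {"series": [[[-0.03,-0.001,-0.005,0,0,0],[-0.045,-0.001,-0.005,0,0,0],[-0.045,-0.001,-0.005,0,0,0],[-0.045,0,0,0,0,0],[-0.024,0,0,0,0,1.04],[0,0,0,0,0,1.04],[0,0,0,0,0,1.0],[0,0,0,0,0,0]]]}}

```text
time: 16.0
ee_pos: [0.6553, -0.1797, 0.168]
tcp_rot: [-3.142, -0.0, 2.514]
contact_force: [-0.4, 0.6, -0.0]
grip_width: 0.0856
```

```bash
python3 -c "
from h import *
label('w3')
go(.656,-.18,.033,144)"
```

```text
(324.0, 236.5) [ 0.6544 -0.1792] [0.0343 0.0338 0.0343 0.0352] [52.8319 53.9868 55.2443 53.9966]
t 16.05 d [-0.0008  0.0001  0.1351] rot/6deg [-0.0001 -0.0004  0.0163]
```

>>> {"method": "apply_moves", "body": {"series": [[[0,0,0.015,0,0,0],[0,0,0.03,0,0,0],[0,0,0.03,0,0,0],[0,0,0.03,0,0,0],[0,0,0.02,0,0,0],[0,0,0.01,0,0,0],[0,0,0,0,0,0]]]}}

```text
time: 16.92
ee_pos: [0.6549, -0.1795, 0.0326]
tcp_rot: [-3.141, -0.001, 2.513]
contact_force: [0.9, -0.4, 1.1]
grip_width: 0.0854
```

>>> {"method": "apply_moves", "body": {"series": [[[0,0,0,0,0,0],[0,0,0,0,0,0],[0,0,0,0,0,0],[0,0,0,0,0,0],[0,0,0,0,0,0]]], "gripper": 0.5, "squeeze": 50}}

```text
time: 17.55
ee_pos: [0.6567, -0.1799, 0.0351]
tcp_rot: [3.14, 0.003, 2.513]
contact_force: [0.7, 0.8, 5.4]
grip_width: 0.0554
```

>>> {"method": "apply_moves", "body": {"series": [[[0,0,-0.008,0,0,0],[0,0,-0.018,0,0,0],[0,0,-0.02,0,0,0],[0,0,-0.014,0,0,0],[0,0,0,0,0.85,0],[0,0,0,0,0.85,0],[0,0,0,0,0.85,0],[0,0,0,0,0,0]]]}}

```text
time: 18.55
ee_pos: [0.6563, -0.1808, 0.0933]
tcp_rot: [-3.142, -0.265, 2.512]
contact_force: [0.2, -0.3, -4.0]
grip_width: 0.0553
```

>>> {"method": "apply_moves", "body": {"series": [[[0,0,0,0,-0.85,0],[0,0,0,0,-0.85,0],[0,0,0,0,-0.85,0],[0,0,0,0,0,0],[0,0,0,0,0,0],[0,0,0,0,0,0],[0,0,0,0,0,0]]]}}

```text
time: 19.42
ee_pos: [0.6556, -0.18, 0.0932]
tcp_rot: [3.142, -0.0, 2.513]
contact_force: [-0.8, -0.4, -4.2]
grip_width: 0.0559
```

```bash
python3 -c "
from h import *
tq(4)"
```

```text
t 19.625 tau [  0.0009 -49.4749 -29.3592   0.0031   0.0114  -0.0002] std [0.0141 0.0425 0.0064 0.0009 0.0008 0.0001] M [ 0.0003 -0.0024  0.008 ] q [-0.371   0.465   1.5667  0.      1.1102 -1.3132]
```

>>> {"method": "apply_moves", "body": {"series": [[[0,0,0,0,-0.85,0],[0,0,0,0,-0.85,0],[0,0,0,0,-0.85,0],[0,0,0,0,0,0],[0,0,0,0,0.85,0],[0,0,0,0,0.85,0],[0,0,0,0,0.85,0],[0,0,0,0,0,0]]]}}

```text
time: 20.62
ee_pos: [0.6574, -0.1814, 0.094]
tcp_rot: [3.141, 0.003, 2.512]
contact_force: [0.3, -1.0, -3.1]
grip_width: 0.0557
```

>>> {"method": "apply_moves", "body": {"series": [[[0,0,0,0,0,0],[0,0,0,0,0,0],[0,0,0,0,0,0]]]}}

```text
time: 21.0
ee_pos: [0.6548, -0.1791, 0.0932]
tcp_rot: [-3.142, -0.0, 2.514]
contact_force: [-0.7, 0.0, -3.8]
grip_width: 0.0555
```

```bash
python3 -c "
from h import *
tq(4)"
```

```text
t 21.2 tau [ -0.0027 -49.3002 -29.2529   0.0017   0.0131   0.0001] std [0.0146 0.0279 0.0053 0.0009 0.0009 0.    ] M [ 0.0058 -0.0431 -0.0082] q [-0.3706  0.4639  1.5677 -0.0001  1.1099 -1.3131]
```

The joint torque may not sense the payload. The moment sensor hints at a shift in this brick (+0.04±0.02), so I'll average more samples at both rests.

```bash
python3 -c "
from h import *
avg(20)"
```

```text
t 22.2 M [ 0.0043 -0.0171  0.0082] +- [0.0079 0.007  0.007 ] F [ 0.092  -0.0515  3.8994] [-3.1416  0.      2.5132] [ 0.6552 -0.1796  0.0933]
```

>>> {"method": "apply_moves", "body": {"series": [[[0,0,0,0,0.9,0],[0,0,0,0,0.9,0],[0,0,0,0,0.9,0],[0,0,0,0,0,0],[0,0,0,0,-0.9,0],[0,0,0,0,-0.9,0],[0,0,0,0,-0.9,0],[0,0,0,0,0,0]]]}}

```text
time: 23.2
ee_pos: [0.6533, -0.1778, 0.0934]
tcp_rot: [-3.141, -0.002, 2.514]
contact_force: [-0.5, -0.5, -4.3]
grip_width: 0.0555
```

```bash
python3 -c "
from h import *
avg(24)"
```

```text
t 24.4 M [-0.0046 -0.0156  0.0055] +- [0.0065 0.005  0.0054] F [-0.2785 -0.1346  4.0417] [-3.1416  0.      2.5132] [ 0.6552 -0.1796  0.0933]
```

The pooled shift is 0.008±0.008 N·m against an expected 0.033, so this brick reads sound too. I'll put it back and test brick C.

>>> {"method": "apply_moves", "body": {"series": [[[0,0,0.012,0,0,0],[0,0,0.018,0,0,0],[0,0,0.015,0,0,0],[0,0,0.008,0,0,0],[0,0,0.004,0,0,0],[0,0,0.002,0,0,0],[0,0,0.001,0,0,0],[0,0,0,0,0,0]]]}}

```text
time: 25.4
ee_pos: [0.6558, -0.1798, 0.0352]
tcp_rot: [3.141, 0.001, 2.513]
contact_force: [-4.3, 2.0, 5.4]
grip_width: 0.0553
```

>>> {"method": "apply_moves", "body": {"series": [[[0,0,0,0,0,0],[0,0,0,0,0,0],[0,0,-0.02,0,0,0],[0,0,-0.035,0,0,0],[0,0,-0.035,0,0,0],[0,0,-0.03,0,0,0]]], "gripper": 1}}

```text
time: 26.15
ee_pos: [0.6564, -0.18, 0.1568]
tcp_rot: [3.141, 0.004, 2.513]
contact_force: [0.0, 0.6, -0.3]
grip_width: 0.0856
```

```bash
python3 -c "
from h import *
go(.48,-.3225,.165,129)"
```

```text
t 26.15 d [ 0.0589 -0.2189 -0.0086] rot/6deg [0.0147 0.0342 2.4995]
```

>>> {"method": "apply_moves", "body": {"series": [[[0.009,-0.034,-0.004,0,0,0],[0.012,-0.045,-0.004,0,0,0],[0.012,-0.045,0,0,0,0],[0.012,-0.045,0,0,0,0],[0.009,-0.034,0,0,0,0],[0.004,-0.016,0,0,0,1.25],[0,0,0,0,0,1.25],[0,0,0,0,0,0]]]}}

```text
time: 27.15
ee_pos: [0.48, -0.3235, 0.1629]
tcp_rot: [3.141, 0.003, 2.252]
contact_force: [0.7, 0.0, -1.2]
grip_width: 0.0856
```

```bash
python3 -c "
from h import *
label('w4')
go(.48,-.3225,.033,129)"
```

```text
(325.5, 238.0) [ 0.4799 -0.3219] [0.0336 0.0343 0.0351 0.0343] [38.9618 40.3273 38.9664 37.849 ]
t 27.2 d [0.0009 0.0003 0.1297] rot/6deg [0.0044 0.0217 0.0189]
```

>>> {"method": "apply_moves", "body": {"series": [[[0.001,0,0.015,0,0,0],[0,0,0.03,0,0,0],[0,0,0.03,0,0,0],[0,0,0.03,0,0,0],[0,0,0.017,0,0,0],[0,0,0.008,0,0,0],[0,0,0,0,0,0]]]}}

```text
time: 28.08
ee_pos: [0.479, -0.3218, 0.0311]
tcp_rot: [-3.142, -0.0, 2.252]
contact_force: [-0.1, -0.0, 1.2]
grip_width: 0.0853
```

>>> {"method": "apply_moves", "body": {"series": [[[0,0,0,0,0,0],[0,0,0,0,0,0],[0,0,0,0,0,0],[0,0,0,0,0,0],[0,0,0,0,0,0]]], "gripper": 0.5, "squeeze": 50}}

```text
time: 28.7
ee_pos: [0.4802, -0.3227, 0.0329]
tcp_rot: [3.141, 0.003, 2.251]
contact_force: [1.0, 1.7, 6.4]
grip_width: 0.0558
```

>>> {"method": "apply_moves", "body": {"series": [[[0,0,-0.008,0,0,0],[0,0,-0.018,0,0,0],[0,0,-0.02,0,0,0],[0,0,-0.014,0,0,0],[0,0,0,0,0.85,0],[0,0,0,0,0.85,0],[0,0,0,0,0.85,0],[0,0,0,0,0,0]]]}}

```text
time: 29.7
ee_pos: [0.4799, -0.3234, 0.0916]
tcp_rot: [3.142, -0.264, 2.251]
contact_force: [1.0, 0.4, -3.1]
grip_width: 0.0555
```

>>> {"method": "apply_moves", "body": {"series": [[[0,0,0,0,-0.85,0],[0,0,0,0,-0.85,0],[0,0,0,0,-0.85,0],[0,0,0,0,0,0],[0,0,0,0,0,0],[0,0,0,0,0,0],[0,0,0,0,0,0]]]}}

```text
time: 30.58
ee_pos: [0.4793, -0.3224, 0.0913]
tcp_rot: [-3.142, -0.0, 2.251]
contact_force: [-0.1, -0.5, -3.5]
grip_width: 0.0553
```

```bash
python3 -c "
from h import *
tq(8)"
```

```text
t 30.975 tau [ -0.0061 -39.8329 -27.7118  -0.0007  -0.0042  -0.0001] std [0.0092 0.0539 0.0162 0.0005 0.0006 0.0001] M [-0.0149 -0.0108  0.0117] q [-0.7134  0.2753  1.828  -0.      1.0384 -1.3939]
```

>>> {"method": "apply_moves", "body": {"series": [[[0,0,0,0,-0.85,0],[0,0,0,0,-0.85,0],[0,0,0,0,-0.85,0],[0,0,0,0,0,0],[0,0,0,0,0.85,0],[0,0,0,0,0.85,0],[0,0,0,0,0.85,0],[0,0,0,0,0,0]]]}}

```text
time: 31.98
ee_pos: [0.4808, -0.3242, 0.0921]
tcp_rot: [3.141, 0.003, 2.251]
contact_force: [0.2, -0.1, -3.1]
grip_width: 0.0554
```

>>> {"method": "apply_moves", "body": {"series": [[[0,0,0,0,0,0],[0,0,0,0,0,0],[0,0,0,0,0,0]]]}}

```text
time: 32.35
ee_pos: [0.4786, -0.3213, 0.0912]
tcp_rot: [-3.142, -0.0, 2.252]
contact_force: [0.8, -0.1, -3.3]
grip_width: 0.0556
```

```bash
python3 -c "
from h import *
tq(8)"
```

```text
t 32.75 tau [  0.0064 -39.7395 -27.6156   0.0025   0.0205   0.    ] std [0.0097 0.0397 0.0138 0.0006 0.0007 0.    ] M [-0.0068 -0.0065  0.0128] q [-0.7133  0.275   1.8281 -0.      1.0383 -1.3939]
```

J5 moves from -0.004 to +0.0205 N·m between opposite tips (the other bricks moved 0.002), so brick C is the loose one. I'll lift it, turn it to cradle yaw and carry it over.

>>> {"method": "apply_moves", "body": {"series": [[[0,0,-0.008,0,0,-0.6],[0,0,-0.013,0,0,-0.9],[0,0,-0.015,0,0,-1.0],[0,0,-0.015,0,0,-1.0],[0,0,-0.015,0,0,-1.0],[0,0,-0.013,0,0,-1.0],[0,0,-0.008,0,0,-1.0],[0,0,-0.003,0,0,-0.6]]]}}

```text
time: 33.75
ee_pos: [0.4793, -0.3222, 0.1821]
tcp_rot: [-3.141, 0.001, 2.997]
contact_force: [-0.6, -0.4, -3.3]
grip_width: 0.0554
```

```bash
python3 -c "
from h import *
go(.507,.1805,.185,171.3)"
```

```text
t 33.75 d [ 0.0449  0.5014 -0.0033] rot/6deg [-0.0068  0.0113  0.0707]
```

>>> {"method": "apply_moves", "body": {"series": [[[0.002,0.02,0,0,0,0],[0.003,0.035,0,0,0,0],[0.0035,0.04,0,0,0,0],[0.0035,0.04,0,0,0,0],[0.0035,0.04,0,0,0,0],[0.0035,0.04,0,0,0,0],[0.0035,0.04,0,0,0,0],[0.0035,0.04,0,0,0,0]]]}}

```text
time: 34.75
ee_pos: [0.4954, -0.0238, 0.1809]
tcp_rot: [3.141, -0.001, 2.994]
contact_force: [1.0, -0.3, -3.0]
grip_width: 0.0556
```

>>> {"method": "apply_moves", "body": {"series": [[[0.0035,0.04,0,0,0,0],[0.0035,0.04,0,0,0,0],[0.0035,0.04,0,0,0,0],[0.0035,0.04,0,0,0,0],[0.003,0.03,0,0,0,0],[0.001,0.016,0,0,0,0],[0,0,0,0,0,0],[0,0,0,0,0,0]]]}}

```text
time: 35.75
ee_pos: [0.5083, 0.1793, 0.1811]
tcp_rot: [-3.141, -0.0, 2.994]
contact_force: [-0.9, 0.4, -3.3]
grip_width: 0.0556
```

```bash
python3 -c "
from h import *
label('w5')
im=r.grab_frame('top')[:,:,::-1];cv2.imwrite('pics/t5.png',im)
go(.507,.1805,.09,171.3);s=r.state();print(s['ee_pos'],s['tcp_rot'])"
```

```text
t 35.85 d [0.0017 0.0012 0.0912] rot/6deg [-0.0054 -0.0025  0.035 ]
[0.5086 0.1791 0.1812] [-3.141  -0.0003  2.9934]
```

View pics/w5.png

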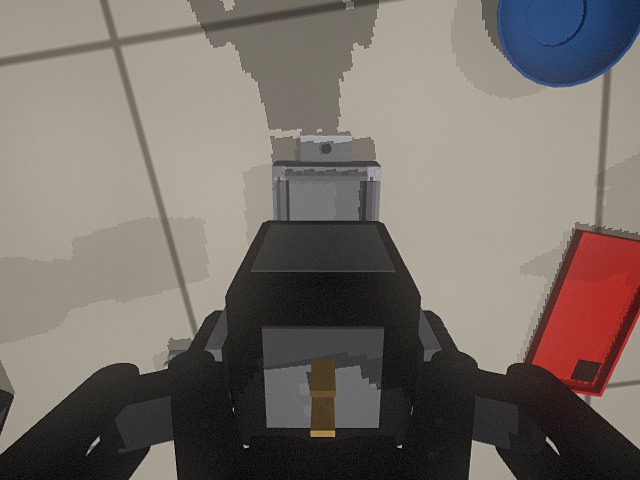

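The wrist view shows the brick held straight, with its label at columns 265-384. Ahead of it is the cradle's -x half, with rim corners at (272,162) and (380,163). I'll measure both in this picture.

```bash
python3 - <<'E'
from h import *
im=cv2.imread("pics/w5.png");g=cv2.cvtColor(im,cv2.COLOR_BGR2GRAY)
for v in(175,190,210):print(v,g[v,264:300],g[v,350:390])
print("col290",g[155:232,290]);print("col350",g[155:232,350])
print("brick row232",g[226,250:275],g[226,395:420])
print("label",g[345,258:272],g[345,378:392],g[420,258:272],g[420,378:392], g[318:334,290],g[420:445,290])
E
```

```text
175 [153 157 155 154 156 154 157 155 115 121 123 120 123 121 126 119 124 122
 119 118 120  82  94  90  93  92  89  92  89  89  94  90  88  91  87  96] [ 91  86  89  93  90  92  90  92  89  90  90  91  83  89  96  77  81 112
 141 169 145 160 154 152 147 165 166 157 155 151 167 169 169 165 167 167
 166 168 166 166]
190 [154 155 155 154 153 154 156 158 136 117 122 111 107  86  84  88  99 103
 104 104 105 109  73  62  64 110 124 119 120 116 121 120 119 121 118 117] [111 105 112 111 109 109 111 111 104  64  71  71  77  59  60  57  66  93
  88  83  86  87  92 108 103 103 121 124 118 121 159 169 167 165 166 167
 166 166 166 165]
210 [151 155 153 154 153 155 152 155 156 129 119 107 109  94  81  83  93 107
 105 102 106 105  88  63  57  80 130 121 117 119 117 117 120 119 117 120] [109 110 104 112 110 111 115 115  61  68  70  70  61  54  54  58  87  89
  92  84  86  91 108 104 102 121 125 118 123 148 171 165 165 167 166 164
 164 165 166 166]
col290 [112 115 117 115 116  99  66  68  66  58  65  77 132 119  76  80  85  89
  89  95  89 104 102 105 106 104 111 113 113 115 124 126 124 123 123 124
 1
[... 368 characters left out ...]
111 112 111 109 108 109
 110 109 107 112 109 110 107 108 112 110 112  85  30  33  40  46  59  54
  62  57  56  52  57]
brick row232 [157 154 155 157 158 155 154 157 159 163 118  40  52  49  53  49  54  50
  48  46  60  66  65  66  62] [169 166 167 168 165 166 166 166 166 166 168 168 169 169 166 169 168 167
 168 168 168 169 171 168 169]
label [24 27 22 27 39 71 69 71 69 67 67 70 71 70] [71 66 72 72 75 42 15 24 28 29 29 20 31 25] [ 29  35  37  26  27  33  33  19  72 106  99  97 101 104] [111  41  29  34  36  33  33  28  37  31  30  29  28  33] [23 25 23 25 25 18 26 31 45 48 43 68 71 66 72 72] [102  99 101 102 102 101 102 102  13  34  37  32  33  28  26  34  26  25
  25  17  22  30  20  19  18]
```

```bash
python3 - <<'E'
from h import *
s=r.state();C=cam("wrist",s);zb=s["ee_pos"][2]-.0329
L=ray(C,[[271.7,190],[272.9,210]],.036);R=ray(C,[[380,190],[379.2,210]],.036)
print("width",L[:,1]-R[:,1]);yL=np.degrees(np.arctan2(*(L[1]-L[0])[1::-1]));yR=np.degrees(np.arctan2(*(R[1]-R[0])[1::-1]));print(yL,yR)
a=ray(C,[[290,166.5],[350,167.0]],.036);print("cradle -x edge yaw",np.degrees(np.arctan2(*(a[1]-a[0])[1::-1]))%90-90)
b=ray(C,[[290,220.6],[350,220.5]],zb);print("brick edge yaw",np.degrees(np.arctan2(*(b[1]-b[0])[1::-1]))%90-90)
lab=ray(C,[[262.5,345],[382.8,345],[265.8,420],[378.7,420]],zb+.075)
R_=Ro.from_euler('xyz',s["tcp_rot"]).as_matrix();T=lambda p:(p-s["ee_pos"])@R_
print("tool frame: label",T(lab)[:,:2],"widths",np.linalg.norm(lab[1]-lab[0]),np.linalg.norm(lab[3]-lab[2]))
print("brick bottom -x edge",T(b)[:,:2])
print("cradle L,R",T(L)[:,:2],T(R)[:,:2],"mid",(T(L)+T(R))[:,1]/2)
print("cradle rim outer",T(a)[:,:2],"chamf top",T(ray(C,[[290,168.7],[350,169.6]],.036))[:,:2],"chamf bot",T(ray(C,[[290,176],[350,176.3]],.032))[:,:2])
print("yaw tool",np.degrees(s["tcp_rot"][2]))
E
```

```text
width [-0.0776 -0.0774]
-7.3682337448850355 -8.36978235932672
cradle -x edge yaw -9.044091293572947
brick edge yaw -8.456408026733257
tool frame: label [[ 0.0124 -0.0182]
 [ 0.0124  0.0165]
 [-0.0141 -0.0184]
 [-0.0141  0.0164]] widths 0.03466860198164097 0.03478314867749115
brick bottom -x edge [[ 0.0288 -0.0157]
 [ 0.0288  0.0115]]
cradle L,R [[ 0.0206 -0.0379]
 [ 0.0057 -0.0376]] [[0.0205 0.0406]
 [0.0056 0.0406]] mid [0.0014 0.0015]
cradle rim outer [[ 0.0375 -0.0242]
 [ 0.0371  0.0186]] chamf top [[ 0.036  -0.0242]
 [ 0.0353  0.0186]] chamf bot [[ 0.0301 -0.0247]
 [ 0.0298  0.019 ]]
yaw tool 171.5098419963857
```

The brick is aligned in yaw (−8.5° against −7.4 to −9.0° for the cradle) and needs about +1.5 mm in tool x and +2 mm in tool y. I'll descend.

>>> {"method": "apply_moves", "body": {"series": [[[0.0005,0.001,0.012,0,0,0],[0.001,0.001,0.02,0,0,0],[0,0,0.022,0,0,0],[0,0,0.02,0,0,0],[0,0,0.015,0,0,0],[0,0,0.009,0,0,0],[0,0,0.005,0,0,0],[0,0,0,0,0,0]]]}}

```text
time: 36.85
ee_pos: [0.5076, 0.1824, 0.0783]
tcp_rot: [-3.142, 0.0, 2.995]
contact_force: [-0.4, 0.3, -3.6]
grip_width: 0.0557
```

>>> {"method": "apply_moves", "body": {"series": [[[0,0,0.003,0,0,0],[0,0,0.003,0,0,0],[0,0,0.002,0,0,0],[0,0,0,0,0,0]]]}}

```text
time: 37.35
ee_pos: [0.5072, 0.1823, 0.0701]
tcp_rot: [-3.141, -0.0, 2.995]
contact_force: [-0.6, 0.1, -3.1]
grip_width: 0.0555
```

```bash
python3 - <<'E'
from h import *
mom()
a=r.grab_frame("wrist")[:,:,::-1];b=r.grab_frame("scene")[:,:,::-1]
cv2.imwrite("pics/w6.png",np.hstack([cv2.resize(a[110:430,150:480],(412,400)),cv2.resize(b[200:340,270:400],(371,400),interpolation=cv2.INTER_CUBIC)]))
E
```

```text
37.35 pos [0.5072 0.1823 0.0701] rot [-3.1414 -0.0004  2.995 ] M tool [ 0.0169 -0.0332  0.0325] F tool [0.603  0.0383 3.1156] q6.. [0.0035 0.0045 0.    ] 0.05554011362782963
```

View pics/w6.png

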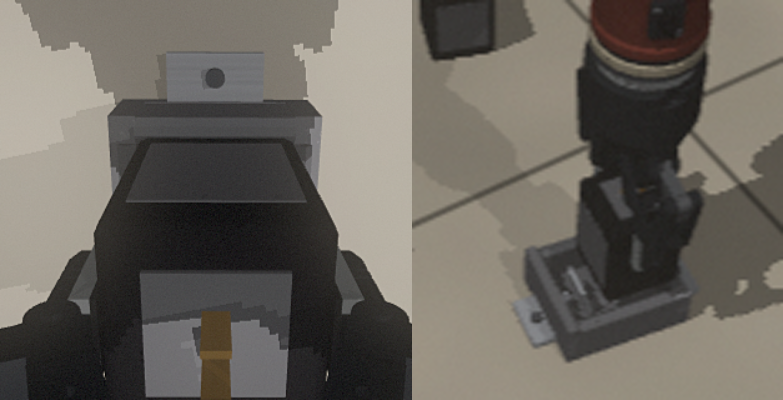

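The wrist crop shows the brick (columns 128-305, middle 216) centred in the cradle (108-322, middle 215), with the bottom at rim height and a gap at the -x wall. I'll lower it slowly.

>>> {"method": "apply_moves", "body": {"series": [[[0,0,0.002,0,0,0],[0,0,0.002,0,0,0],[0,0,0.002,0,0,0],[0,0,0,0,0,0]]]}}

```text
time: 37.95
ee_pos: [0.5103, 0.1826, 0.0661]
tcp_rot: [3.14, 0.006, 2.995]
contact_force: [3.1, -0.4, 5.2]
grip_width: 0.0555
```

>>> {"method": "apply_moves", "body": {"series": [[[0,0,0.002,0,0,0],[0,0,0.002,0,0,0],[0,0,0.002,0,0,0],[0,0,0,0,0,0]]]}}

```text
time: 38.45
ee_pos: [0.5116, 0.1826, 0.0597]
tcp_rot: [3.139, 0.009, 2.995]
contact_force: [6.6, -1.0, -0.6]
grip_width: 0.0552
```

The -x lead-in has nudged the brick about 4 mm towards +x, so I'll move the command that way to relieve it.

>>> {"method": "apply_moves", "body": {"series": [[[-0.002,0,0,0,0,0],[-0.002,0,0,0,0,0],[0,0,0,0,0,0]]]}}

```text
time: 38.83
ee_pos: [0.5118, 0.1819, 0.058]
tcp_rot: [3.141, 0.001, 2.995]
contact_force: [5.1, 0.7, -2.6]
grip_width: 0.0554
```

>>> {"method": "apply_moves", "body": {"series": [[[0,0,0.002,0,0,0],[0,0,0.002,0,0,0],[0,0,0.002,0,0,0],[0,0,0,0,0,0]]]}}

```text
time: 39.33
ee_pos: [0.5117, 0.1817, 0.0525]
tcp_rot: [-3.142, 0.001, 2.995]
contact_force: [5.0, -0.9, -0.0]
grip_width: 0.0556
```

>>> {"method": "apply_moves", "body": {"series": [[[-0.001,0,0.002,0,0,0],[0,0,0.002,0,0,0],[0,0,0.002,0,0,0],[0,0,0,0,0,0]]]}}

```text
time: 39.83
ee_pos: [0.512, 0.182, 0.047]
tcp_rot: [3.141, -0.001, 2.995]
contact_force: [1.7, -0.6, 5.5]
grip_width: 0.0554
```

>>> {"method": "apply_moves", "body": {"series": [[[0,0,0.002,0,0,0],[0,0,0.002,0,0,0],[0,0,0.001,0,0,0],[0,0,0,0,0,0]]]}}

```text
time: 40.33
ee_pos: [0.512, 0.1821, 0.0424]
tcp_rot: [3.141, -0.002, 2.995]
contact_force: [1.7, -0.8, 6.5]
grip_width: 0.0555
```

>>> {"method": "apply_moves", "body": {"series": [[[0,0,0.001,0,0,0],[0,0,0.001,0,0,0],[0,0,0.001,0,0,0],[0,0,0,0,0,0]]]}}

```text
time: 40.83
ee_pos: [0.512, 0.1822, 0.0394]
tcp_rot: [3.141, -0.002, 2.995]
contact_force: [0.1, -0.7, 8.5]
grip_width: 0.0554
```

>>> {"method": "apply_moves", "body": {"series": [[[0,0,0.001,0,0,0],[0,0,0.001,0,0,0],[0,0,0,0,0,0],[0,0,0,0,0,0]]]}}

```text
time: 41.32
ee_pos: [0.512, 0.1822, 0.0389]
tcp_rot: [3.142, -0.002, 2.995]
contact_force: [-3.5, -0.1, 16.4]
grip_width: 0.0554
```

It stopped at z=0.0389, exactly the expected home height, and the force is rising. I'll push once more lightly, then open slowly, retreat and look.

>>> {"method": "apply_moves", "body": {"series": [[[0,0,0.001,0,0,0],[0,0,0,0,0,0],[0,0,0,0,0,0]]]}}

```text
time: 41.7
ee_pos: [0.512, 0.1822, 0.0389]
tcp_rot: [-3.141, -0.003, 2.995]
contact_force: [-6.7, -2.5, 22.0]
grip_width: 0.0554
```

>>> {"method": "apply_moves", "body": {"series": [[[0,0,0,0,0,0],[0,0,0,0,0,0],[0,0,0,0,0,0],[0,0,-0.015,0,0,0],[0,0,-0.03,0,0,0],[0,0,-0.04,0,0,0],[0,0,-0.04,0,0,0],[0,0,-0.03,0,0,0]]], "gripper": 1}}

```text
time: 42.7
ee_pos: [0.5131, 0.1818, 0.1934]
tcp_rot: [3.141, 0.002, 2.995]
contact_force: [0.3, -0.3, 0.6]
grip_width: 0.0856
```

>>> {"method": "apply_moves", "body": {"series": [[[0.02,0,-0.02,0,0,0],[0.03,0,-0.01,0,0,0],[0.02,0,0,0,0,0],[0,0,0,0,0,0],[0,0,0,0,0,0]]]}}

```text
time: 43.32
ee_pos: [0.4438, 0.1918, 0.2208]
tcp_rot: [3.141, 0.001, 2.995]
contact_force: [0.1, -0.1, 0.3]
grip_width: 0.0855
```

```bash
python3 - <<'E'
from h import *
s=r.state();print(s["time"],s["ee_pos"],s["contact_force"])
a=r.grab_frame("wrist")[:,:,::-1].copy();b=r.grab_frame("scene")[:,:,::-1].copy();c=r.grab_frame("top")[:,:,::-1]
cv2.imwrite("pics/fs.png",b);cv2.imwrite("pics/fw.png",a)
cv2.imwrite("pics/f.png",np.hstack([cv2.resize(a,(400,300)),cv2.resize(b[120:360,150:470],(400,300))]))
cv2.imwrite("pics/ft.png",c)
g=cv2.cvtColor(a,cv2.COLOR_BGR2GRAY);C=cam("wrist",s)
n,l,st,ce=cv2.connectedComponentsWithStats(((g>=60)&(g<130)).astype(np.uint8),connectivity=4)
for i in range(1,n):
    if 600<st[i,4]<12000:
        cnt=max(cv2.findContours((l==i).astype(np.uint8),0,2)[0],key=cv2.contourArea);rc=cv2.minAreaRect(cnt)
        for z in(.075,.081,.087):
            bx=ray(C,cv2.boxPoints(rc),z);print(rc,z,bx.mean(0)[:2],np.linalg.norm(np.diff(bx,axis=0),axis=1))
E
```

```text
43.325 [0.4438 0.1918 0.2208] [ 0.1416 -0.1094  0.2502]
((344.0, 23.0), (46.0, 72.0), 90.0) 0.075 [0.318  0.2235] [0.0457 0.0267 0.0471]
((344.0, 23.0), (46.0, 72.0), 90.0) 0.081 [0.319  0.2231] [0.0447 0.0261 0.0461]
((344.0, 23.0), (46.0, 72.0), 90.0) 0.087 [0.32   0.2227] [0.0438 0.0256 0.0452]
((495.9038391113281, 115.01924133300781), (67.85618591308594, 60.20765686035156), 78.69007110595703) 0.075 [0.3901 0.3193] [0.0394 0.0462 0.0412]
((495.9038391113281, 115.01924133300781), (67.85618591308594, 60.20765686035156), 78.69007110595703) 0.081 [0.3896 0.3168] [0.0385 0.0452 0.0404]
((495.9038391113281, 115.01924133300781), (67.85618591308594, 60.20765686035156), 78.69007110595703) 0.087 [0.3891 0.3144] [0.0377 0.0443 0.0395]
((296.17779541015625, 261.2764892578125), (142.14199829101562, 146.3688507080078), 1.6365768909454346) 0.075 [0.479 0.165] [0.1211 0.103  0.1212]
((296.17779541015625, 261.2764892578125), (142.14199829101562, 146.3688507080078), 1.6365768909454346) 0.081 [0.4766 0.1658] [0.1186 0.1009 0.1187]
((296.17779541015625, 261.2764892578125), (142.14199829101562, 146.36
[... 494 characters left out ...]
 399.45880126953125), (104.66878509521484, 46.87593460083008), 50.30092239379883) 0.081 [0.5895 0.0848] [0.0431 0.095  0.0469]
((223.33372497558594, 399.45880126953125), (104.66878509521484, 46.87593460083008), 50.30092239379883) 0.087 [0.5848 0.0873] [0.0422 0.093  0.0459]
((382.3856201171875, 434.7137145996094), (8.499027252197266, 144.99974060058594), 83.1572265625) 0.075 [0.6505 0.2134] [0.1286 0.0094 0.1296]
((382.3856201171875, 434.7137145996094), (8.499027252197266, 144.99974060058594), 83.1572265625) 0.081 [0.6446 0.2132] [0.1259 0.0092 0.127 ]
((382.3856201171875, 434.7137145996094), (8.499027252197266, 144.99974060058594), 83.1572265625) 0.087 [0.6387 0.213 ] [0.1233 0.009  0.1243]
```

View pics/f.png

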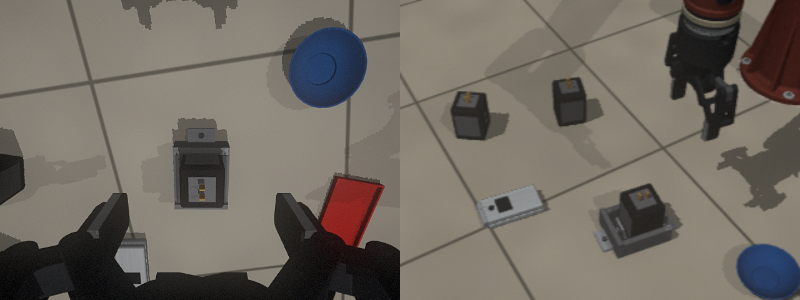

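The brick stands in the cradle with its label at (0.511, 0.181) and the right size for z=0.081. The other two stand upright, and the phone, case and bowl look untouched. I'll do a numeric check of the two sound bricks, then hand in.

```bash
python3 - <<'E'
from h import *
im=cv2.imread("pics/ft.png");C=cam("top");g=cv2.cvtColor(im,cv2.COLOR_BGR2GRAY)
for u,v,z in((437,176,.075),(407,267,.075),(253,240,.081)):
    n,l,s,c=cv2.connectedComponentsWithStats(((g[v-32:v+32,u-32:u+32]>=60)&(g[v-32:v+32,u-32:u+32]<130)).astype(np.uint8))
    for i in range(1,n):
        if 200<s[i,4]<500: print(ray(C,c[i]+[u-32,v-32],z)[0],s[i,4])
r.finish_job()
E
```

```text
[ 0.6554 -0.1799  0.075 ] 347
[ 0.4754 -0.1206  0.075 ] 377
[ 0.4349 -0.112   0.075 ] 445
[0.5116 0.1819 0.081 ] 360
the job is handed in; nothing more can be done
```

I handed the job in at about 43.5 s. The loose brick is seated in the cradle with its blades up, and the other two are back on the ledge.

- **Finding the loose brick:** I picked up all three and tipped each about 15° to and fro. The brick at (0.480, -0.322) shifted the wrist joint torque by 0.025 N·m between opposite sides. The two others shifted only about 0.002 N·m.
- **Doubt about that reading:** The force sensor's moment was too noisy to confirm it. For the loose brick it showed no clear shift, about 0.004 ± 0.015 N·m. The choice rests on the quieter joint torque, and I tipped that brick one pair only.
- **Seating:** The push down took about 6 to 9 N, then the brick stopped firmly. It stands 6.0 mm above its standing height on the ledge, which is the pocket floor. I pressed it with at most about 22 N. After release the cameras put its middle at (0.511, 0.181), with the label the right size for a seated brick.
- **Disagreement in position:** My first measurement put the cradle about 5 mm too far towards -x. The lead-in guided the brick over by about 4 mm on the way in, with a sideways force under 7 N.
- **Other objects:** The two sound bricks stand upright within 2 mm of where they were. The phone, case and bowl look untouched.

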